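# Load the pendant frames into the curing tray

## Robot

A 6-joint arm with a two-finger parallel gripper is mounted at the origin on the work surface. World frame = base frame: x ahead of the robot, y to its left, z up, the work surface at z = 0. Lengths are in m, angles in degrees, forces in N, time in s.
With the tool pointing down it reaches from about 0.375 to 0.9 m from the base axis. Payload 3.1 kg.
Tool frame: the origin (TCP) lies on the centre line of the jaws, within the pads' length; the fingertips stand 17 mm ahead of it and the grasp point (between the pads) lies 2 mm behind it; z points along the fingers, y is the line along which they close (so a half turn about z gives the same grasp; the last joint's range is limited). The gripper opens to 87 mm and grips with 3 to 60 N. Pads are 19 mm wide; open, the fingers measure 117 mm over their backs; the gripper's body (75 mm by 190 mm) begins 51 mm behind the grasp point.
Start: joints at [-74.857, 30.224, 82.088, -0, 67.689, -10.227], TCP at [0.268, -0.565, 0.24] pointing down, gripper open.
Joint ranges: [-176.69, 176.69], [-43.24, 126.21], [12.49, 139.97], [-82, 262], [0, 151.66], [-163.58, 163.58]. Speed limits (degrees/s): [159.86, 159.86, 180, 180, 180, 180].

## Interface

Orientations are given as a 3x3 rotation matrix whose columns are the frame's x, y, z axes.
In Python, from rig import bot, imaging, finder gives the robot as it stands. The module is installed in compiled form; this text tells all that it offers.
- The arm moves only by the tool play_rows, never from a script. Its argument "motion" is a list that holds one entry, the list of rows, each a list of 6 numbers: the shift along the tool's x, y, z in fractions of the full range, 1 being 1 m, then the turn, a rotation vector about the tool's x, y, z in fractions of the full range, 1 being 180 degrees. In form: [[[dx, dy, dz, wx, wy, wz], ...]]. A call has 1 to 8 rows; each row is the pose to reach, as a shift and turn from the pose commanded when the call began, along the tool's axes at that moment; what a row does not reach only later rows make up. A row lasts 1/12 s, in which the tool goes at most 41.7 mm and 7.16 degrees, less where a joint would pass 70% of its speed; a pose out of reach is approached as far as the arm can. Shift and turn numbers lie between -1 and 1, and a call with a number outside is refused. A call with a gripper value outside its range is refused whole. "fingers" is the finger opening in m, from 0 to 0.087, set as the call begins (left out, the last holds). The fingers move at their own pace and stop on an object; the grip force is fixed at half the most. Time passes only in rows, so rows that repeat a pose let the fingers close. It gives the time, the measured TCP pose, the force, the opening and the grip force at its end, in the units of the state.
- bot.read_state(): the state, without advancing time (a new reading comes with each control period).
- imaging.capture(name): name is "side" or "top" or "wrist"; returns a dict with "frame" (384x512x3 uint8, red, green, blue), "camera_matrix" (3x3 intrinsics, pixels), "k1" (the pictures are not rectified: a ray, as slopes to the right and down, at radius r is drawn at 1 + k1 r^2 times it, then the intrinsics apply), "R" (3x3) and "t" (3): a world point X has camera coordinates R X + t. Camera axes: x right, y down, z forward; pixel columns grow to the right and rows downward; lengths in m; the calibration is good to about 2 mm. A picture is of the moment at which its call begins. There is no depth.
- bot.hand_in(): hands the job in; it is judged then, once.
Trained networks look in the newest picture that a camera, given by its name, has taken for a name from the list of things; names that differ only in an ending like _2 or _b are one class to them, and where a whole thing is asked for, a point or a joint stands for the part that bears it (a point fixed in the world has none). Each returns a list of dicts, best first, with "confidence" (0 to 1); they miss things now and then, are a little off and sometimes report something else, mostly with a low value. They report only what shows in the picture. A call takes as long as a camera call.
- finder.recognise(camera, name): "at" ([x, y, z] in m, in world coordinates, good to about 4 mm: the middle of the surface that is visible of it).
- finder.outline_of(camera, name): "pixels" (384x512 bool, what is visible of it).
The state is a dict: "time_s": time; "joint_positions": joint angles; "qvel": joint speeds; "tau": joint torques, N m; "position": TCP position; "tcp_rot": TCP orientation; "force": force on the tool from outside, world axes, zero at the start; "moment": the same for the moment, N m; "opening": opening from 0.0 (shut) to 1.0 (fully open); "grasp_force": force on a finger pad.
Only numpy, scipy, OpenCV 4.12 (cv2) and the standard library are available. Lean on these libraries where they do the work, as an engineer would, in place of code of your own. Each camera call takes 0.05 s, during which the arm holds its last target. There are 200 camera calls.

## Task

Put the four wooden pendant frames that have an opening cut through them into the curing tray, each in the pocket whose floor has its own colour, lying flat inside the pocket and pointing along its length. Leave the two solid, uncut blanks where they lie on the board.

Things in the scene. Friction and masses are not known exactly. Their poses are not given: they have to be found in the camera images.
- frame_purple: purple wooden pendant frame, loose, flat on the 6 mm thick plywood board: six-sided leaf outline 70 mm long (x), 34 wide (y), 16 thick (z), with a leaf-shaped hole about 16 mm wide right through its middle; about 20 g. The middle 34 mm of its long sides is straight: grasp it there, across the 34 mm. Origin: centre of the underside, z up. Either end may point either way.
- frame_orange: orange-red wooden pendant frame, loose, flat on the 6 mm thick plywood board: six-sided leaf outline 70 mm long (x), 34 wide (y), 16 thick (z), with a leaf-shaped hole about 16 mm wide right through its middle; about 20 g. The middle 34 mm of its long sides is straight: grasp it there, across the 34 mm. Origin: centre of the underside, z up. Either end may point either way.
- frame_brown: dark brown wooden pendant frame, loose, flat on the 6 mm thick plywood board: six-sided leaf outline 70 mm long (x), 34 wide (y), 16 thick (z), with a leaf-shaped hole about 16 mm wide right through its middle; about 20 g. The middle 34 mm of its long sides is straight: grasp it there, across the 34 mm. Origin: centre of the underside, z up. Either end may point either way.
- frame_green: green wooden pendant frame, loose, flat on the 6 mm thick plywood board: six-sided leaf outline 70 mm long (x), 34 wide (y), 16 thick (z), with a leaf-shaped hole about 16 mm wide right through its middle; about 20 g. The middle 34 mm of its long sides is straight: grasp it there, across the 34 mm. Origin: centre of the underside, z up. Either end may point either way.
- solid_purple: purple uncut pendant blank, loose, on the board: outline, size (70 x 34 x 16 mm), axes and origin as the frames, but solid, with no hole; about 30 g. It stays where it lies. Tweezers (100 mm, 7 high) and a corked vial (22 mm wide, 38 high) lie between the two columns of frames and blanks.
- solid_orange: orange-red uncut pendant blank, loose, on the board: outline, size (70 x 34 x 16 mm), axes and origin as the frames, but solid, with no hole; about 30 g. It stays where it lies. Tweezers (100 mm, 7 high) and a corked vial (22 mm wide, 38 high) lie between the two columns of frames and blanks.
- plate_purple: purple fixed plate flooring one of the 2 x 2 pockets of the low light-grey tray: 98 mm long (x), 62 wide (y), 2 thick. Origin: centre of its underside, 4 mm above the table; its top is 6 mm above it. The pocket, same centre, is 100 x 64 mm inside; its ribs and rim are 5 mm wide and stand 3 mm above the plate's top. Which colour is where changes.
- plate_orange: orange-red fixed plate flooring one of the 2 x 2 pockets of the low light-grey tray: 98 mm long (x), 62 wide (y), 2 thick. Origin: centre of its underside, 4 mm above the table; its top is 6 mm above it. The pocket, same centre, is 100 x 64 mm inside; its ribs and rim are 5 mm wide and stand 3 mm above the plate's top. Which colour is where changes.
- plate_brown: dark brown fixed plate flooring one of the 2 x 2 pockets of the low light-grey tray: 98 mm long (x), 62 wide (y), 2 thick. Origin: centre of its underside, 4 mm above the table; its top is 6 mm above it. The pocket, same centre, is 100 x 64 mm inside; its ribs and rim are 5 mm wide and stand 3 mm above the plate's top. Which colour is where changes.
- plate_green: green fixed plate flooring one of the 2 x 2 pockets of the low light-grey tray: 98 mm long (x), 62 wide (y), 2 thick. Origin: centre of its underside, 4 mm above the table; its top is 6 mm above it. The pocket, same centre, is 100 x 64 mm inside; its ribs and rim are 5 mm wide and stand 3 mm above the plate's top. Which colour is where changes.

How it is judged (in metres and radians):
At the end, for the whole second after the job is handed in: Each frame lies flat (0.06 rad, within 2.5 mm of the plate's top) on the plate of its own colour, centre within 17 mm along and across, length within 0.3 rad of the pocket's, released and at rest; both uncut blanks within 15 mm of their start (x of frame_purple in the frame of plate_purple between -0.017 and 0.017 m and y of frame_purple in the frame of plate_purple between -0.017 and 0.017 m and z of frame_purple in the frame of plate_purple below 0.0045 m and angle between each of frame_purple, frame_orange, frame_brown, frame_green's own z axis and vertical below 0.06 rad and angle between the x axis of frame_purple and the x axis of plate_purple, either way round below 0.3 rad and linear speed of each of frame_purple, frame_orange, frame_brown, frame_green below 0.02 m/s and angular speed of each of frame_purple, frame_orange, frame_brown, frame_green below 0.2 rad/s and contact force between each of frame_purple, frame_orange, frame_brown, frame_green and the fingers below 0.05 N and x of frame_orange in the frame of plate_orange between -0.017 and 0.017 m and y of frame_orange in the frame of plate_orange between -0.017 and 0.017 m and z of frame_orange in the frame of plate_orange below 0.0045 m and angle between the x axis of frame_orange and the x axis of plate_orange, either way round below 0.3 rad and x of frame_brown in the frame of plate_brown between -0.017 and 0.017 m and y of frame_brown in the frame of plate_brown between -0.017 and 0.017 m and z of frame_brown in the frame of plate_brown below 0.0045 m and angle between the x axis of frame_brown and the x axis of plate_brown, either way round below 0.3 rad and x of frame_green in the frame of plate_green between -0.017 and 0.017 m and y of frame_green in the frame of plate_green between -0.017 and 0.017 m and z of frame_green in the frame of plate_green below 0.0045 m and angle between the x axis of frame_green and the x axis of plate_green, either way round below 0.3 rad and distance of each of solid_purple, solid_orange from where it was at the start of the episode below 0.015 m); the robot touches nothing.
It fails at once if an uncut blank is moved by more than 15 mm (distance of any of solid_purple, solid_orange from where it was at the start of the episode above 0.015 m).
It also fails if it takes over 99 s, if anything falls off the work surface, if the arm or the gripper's body presses on something with over 40 N, if the wrist force passes 120 N, or if a joint passes its speed limit or range.

## Working session

There is one attempt and no reset: what is moved stays moved. The work goes in short steps, Python scripts to look and compute and a tool call to move; the robot and the scene stay as the last step left them, time stands still between calls to the robot, and variables do not carry over. Pictures are saved under pics/ and viewed, at most 14 in all, crops included, and the job is handed in when it is done.

Besides the shell and the picture viewer there is one more tool, called after "Emit:" as name(argument=value, ...), one argument or row to a line, values as JSON. play_rows: Moves the arm, as the interface text tells. Its arguments: {"type":"object","properties":{"motion":{"type":"array"},"fingers":{"type":"number"}},"required":["motion"]}

```bash
mkdir -p pics; python3 - <<'E'
from rig import bot, imaging, finder
import cv2,numpy as np
s=bot.read_state();print(s['time_s'],s['position'],np.round(s['tcp_rot'],3),s['opening'])
for c in ['top','side']:
    d=imaging.capture(c);cv2.imwrite(f'pics/{c}0.png',cv2.cvtColor(d['frame'],cv2.COLOR_RGB2BGR))
    print(c,d['k1'],np.round(d['camera_matrix'],1).tolist(),np.round(-d['R'].T@d['t'],3))
    for n in ['frame_purple','frame_orange','frame_brown','frame_green','solid_purple','solid_orange','plate_purple','plate_orange','plate_brown','plate_green']:
        print(n,[(np.round(r['at'],3).tolist(),round(r['confidence'],2)) for r in finder.recognise(c,n)[:3]])
E
```

```text
0.0 [ 0.26762399 -0.5640449   0.23857548] [[ 0.904  0.428 -0.001]
 [ 0.428 -0.904  0.002]
 [ 0.    -0.002 -1.   ]] 0.9995925257520695
top 0.042862571128782195 [[472.0, 0.0, 252.6], [0.0, 472.0, 185.0], [0.0, 0.0, 1.0]] [ 0.437 -0.012  0.901]
frame_purple []
frame_orange [([0.446, 0.238, 0.021], 0.65)]
frame_brown []
frame_green [([0.615, 0.232, 0.022], 0.66)]
solid_purple [([0.525, 0.234, 0.024], 0.59)]
solid_orange [([0.53, 0.083, 0.02], 0.84), ([0.457, 0.09, 0.021], 0.69), ([0.615, 0.232, 0.023], 0.35)]
plate_purple [([0.504, -0.213, 0.005], 0.81)]
plate_orange [([0.61, -0.198, 0.007], 0.89)]
plate_brown [([0.602, -0.126, 0.003], 0.58)]
plate_green [([0.494, -0.143, 0.007], 0.81)]
side -0.09446420096116322 [[464.1, 0.0, 251.9], [0.0, 464.1, 186.1], [0.0, 0.0, 1.0]] [0.433 0.552 0.747]
frame_purple [([0.458, 0.1, 0.022], 0.82)]
frame_orange [([0.45, 0.243, 0.022], 0.55)]
frame_brown [([0.621, 0.097, 0.023], 0.64)]
frame_green [([0.615, 0.241, 0.023], 0.77)]
solid_purple [([0.526, 0.238, 0.026], 0.57)]
solid_orange [([0.535, 0.084, 0.019], 0.93)]
plate_purple [([0.509, -0.211, 0.005], 0.93)]
plate_orange [([0.613, -0.194, 0.004], 0.74), ([0.619, 0.24, 0.025], 0.23)]
plate_brown [([0.603, -0.13, 0.005], 0.75), ([0.498, -0.142, 0.002], 0.41), ([0.525, 0.237, 0.02], 0.37)]
plate_green [([0.498, -0.144, 0.006], 0.96)]
```

View pics/top0.png

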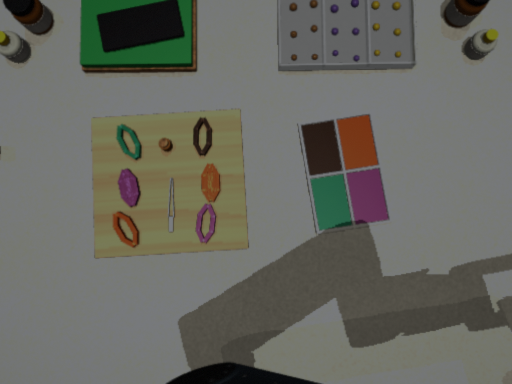

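View pics/side0.png

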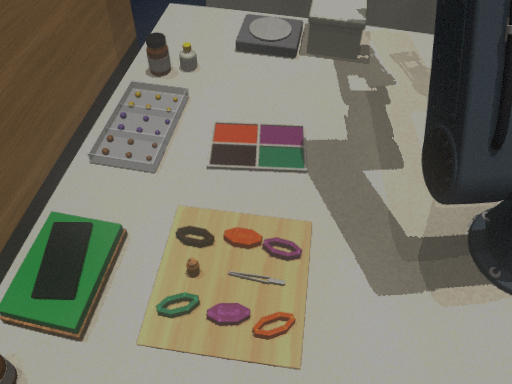

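The top view shows frames as rings: green (129,141), brown (203,136), orange (125,229), purple (206,222). The solids are purple (129,187) and orange (210,182). The plates are brown (322,147), orange (358,141), green (331,201) and purple (367,195). The side view agrees.

```bash
cat >h.py <<'E'
from rig import bot, imaging, finder
import cv2,numpy as np
def rays(d,p):
    u=cv2.undistortPoints(np.float64(p).reshape(-1,1,2),np.float64(d['camera_matrix']),np.float64([d['k1'],0,0,0])).reshape(-1,2)
    return -d['R'].T@d['t'],np.c_[u,np.ones(len(u))]@d['R']
def plane(d,p,z):
    c,r=rays(d,p); return (c+r*((z-c[2])/r[:,2])[:,None])[:,:2]
def tri(o):  # [(c,r)] -> point, rms
    A=[];b=[]
    for c,r in o:
        r=r/np.linalg.norm(r);P=np.eye(3)-np.outer(r,r);A.append(P);b.append(P@c)
    A=np.vstack(A);b=np.hstack(b);x=np.linalg.lstsq(A,b,rcond=None)[0]
    return x,np.sqrt(np.mean((A@x-b)**2))
def blob(d,seed,R=24,th=40,plate=False):
    """filled-hull pixels of the coloured component nearest seed"""
    lab=cv2.cvtColor(d['frame'],cv2.COLOR_RGB2LAB).astype(float)
    x,y=map(int,seed);x0,y0=max(x-R,0),max(y-R,0);w=lab[y0:y+R,x0:x+R]
    if plate: m=np.linalg.norm(w-np.median(lab[y-3:y+4,x-3:x+4].reshape(-1,3),0),axis=2)<th
    else: m=np.linalg.norm(w-np.median(w.reshape(-1,3),0),axis=2)>th
    n,l,st,ce=cv2.connectedComponentsWithStats(m.astype(np.uint8))
    k=max(range(1,n),key=lambda i:st[i,4]-4*np.hypot(*(ce[i]+[x0,y0]-[x,y])))
    pts=np.argwhere(l==k)[:,::-1].astype(np.int32)
    f=np.zeros(m.shape,np.uint8);cv2.fillConvexPoly(f,cv2.convexHull(pts),1)
    return np.argwhere(f)[:,::-1]+[x0,y0]
def project(d,X):
    return cv2.projectPoints(np.float64([X]),cv2.Rodrigues(d['R'])[0],d['t'],np.float64(d['camera_matrix']),np.float64([d['k1'],0,0,0]))[0].ravel()
def to(x,y,z,yaw):
    s=bot.read_state();R=np.array(s['tcp_rot']);a=np.radians(yaw)
    T=np.array([[np.cos(a),np.sin(a),0],[np.sin(a),-np.cos(a),0],[0,0,-1]])
    print('t',round(s['time_s'],1),np.round(s['position'],3),'row',np.round(R.T@(np.array([x,y,z])-s['position']),4),np.round(np.degrees(cv2.Rodrigues(R.T@T)[0].ravel()),1))
E
python3 - <<'E'
from h import *
T=imaging.capture('top');S=imaging.capture('side')
st=dict(fg=((129,141),(178,304)),fbr=((203,136),(195,236)),fo=((125,229),(274,325)),fp=((206,222),(282,248)),sp=((129,187),(229,314)),so=((210,182),(243,238)),
pbr=((322,147),(234,155)),po=((358,141),(236,133)),pg=((331,201),(281,157)),pp=((367,195),(281,134)))
for n,(a,b) in st.items():
    pl=n[0]=='p'
    ba=blob(T,a,32 if pl else 24,25 if pl else 30,pl);bb=blob(S,b,32 if pl else 24,25 if pl else 30,pl)
    z=.006 if pl else .014
    out=[]
    for d,q in ((T,ba),(S,bb)):
        w=plane(d,q,z);r=cv2.minAreaRect((w*1000).astype(np.float32));e,v=np.linalg.eigh(np.cov(w.T))
        ang=np.degrees(np.arctan2(v[1,1],v[0,1]));ang=(ang+90)%180-90
        out+=[np.round(w.mean(0),4).tolist(),round(ang,1),[round(max(r[1]),0),round(min(r[1]),0)]]
    ra,rb=rays(T,[ba.mean(0)]),rays(S,[bb.mean(0)])
    x,e=tri([(ra[0],ra[1][0]),(rb[0],rb[1][0])])
    print(n,'tri',np.round(x,4),round(e,4),out)
to(.46,.10,.15,0)
E
```

```text
fg tri [0.6157 0.237  0.0107] 0.0001 [[0.6149, 0.236], np.float64(29.5), [76.0, 38.0], [0.6151, 0.2383], np.float64(26.8), [75.0, 43.0]]
fbr tri [0.6243 0.0966 0.0119] 0.0 [[0.6239, 0.0963], np.float64(0.1), [76.0, 36.0], [0.624, 0.0978], np.float64(-6.1), [73.0, 47.0]]
fo tri [0.45   0.2398 0.0101] 0.0002 [[0.4497, 0.2387], np.float64(32.4), [74.0, 39.0], [0.4501, 0.2414], np.float64(34.7), [77.0, 41.0]]
fp tri [0.4619 0.0897 0.0136] 0.0017 [[0.4589, 0.0895], np.float64(-6.2), [73.0, 38.0], [0.465, 0.0899], np.float64(-12.2), [88.0, 46.0]]
sp tri [0.5278 0.2356 0.0111] 0.0002 [[0.5273, 0.2347], np.float64(14.4), [75.0, 39.0], [0.5278, 0.2367], np.float64(13.1), [74.0, 40.0]]
so tri [0.533  0.081  0.0094] 0.0014 [[0.5349, 0.0807], np.float64(3.5), [71.0, 36.0], [0.5301, 0.084], np.float64(-7.7), [87.0, 46.0]]
pbr tri [ 0.6015 -0.1313  0.0063] 0.0001 [[0.6014, -0.1313], np.float64(8.5), [98.0, 63.0], [0.6018, -0.1318], np.float64(6.7), [97.0, 63.0]]
po tri [ 0.6121 -0.1998  0.0049] 0.0003 [[0.6114, -0.1995], np.float64(8.4), [100.0, 64.0], [0.6124, -0.1989], np.float64(8.7), [98.0, 59.0]]
pg tri [ 0.4971 -0.1455  0.0083] 0.0009 [[0.4988, -0.1458], np.float64(5.0), [101.0, 66.0], [0.4958, -0.1478], np.float64(7.7), [103.0, 63.0]]
pp tri [ 0.5079 -0.2157  0.0058] 0.0002 [[0.5083, -0.2156], np.float64(10.3), [100.0, 65.0], [0.5076, -0.2157], np.float64(7.5), [97.0, 65.0]]
t 1.2 [ 0.268 -0.565  0.24 ] row [ 0.4584 -0.5183  0.0895] [ 0.   0.  25.4]
```

The two views put the plate tops at about 6 mm and the frame middles at about 11–12 mm. The text implies 14 mm for the frames, so both are within calibration error. Outline sizes also match. Next I'll move to above the purple frame.

The rows are not in the units I measure in: turns go in shares of 180 degrees. I convert before sending: 32 degrees is 0.1778.

Emit:
play_rows(
  motion=[
    [[0.453, -0.509, 0.09, 0, 0, 0.1778], [0.453, -0.509, 0.09, 0, 0, 0.1778], [0.453, -0.509, 0.09, 0, 0, 0.1778], [0.453, -0.509, 0.09, 0, 0, 0.1778], [0.453, -0.509, 0.09, 0, 0, 0.1778], [0.453, -0.509, 0.09, 0, 0, 0.1778], [0.453, -0.509, 0.09, 0, 0, 0.1778], [0.453, -0.509, 0.09, 0, 0, 0.1778]],
  ],
  fingers=0.06,
)

```text
time_s: 1.87
position: [0.3608, -0.2459, 0.196]
tcp_rot: [[0.993, -0.116, 0.001], [-0.116, -0.993, -0.001], [0.001, 0.001, -1.0]]
force: [-0.4, 0.1, 0.1]
opening: 0.693
grasp_force: 0.0
```

```bash
python3 -c "
from h import *
to(.459,.0895,.15,-7)"
```

```text
t 1.9 [ 0.361 -0.246  0.196] row [ 0.0584 -0.3446  0.0459] [ 0.  -0.   0.3]
```

Emit:
play_rows(
  motion=[
    [[0.058, -0.345, 0.046, 0, 0, 0], [0.058, -0.345, 0.046, 0, 0, 0], [0.058, -0.345, 0.046, 0, 0, 0], [0.058, -0.345, 0.046, 0, 0, 0], [0.058, -0.345, 0.046, 0, 0, 0], [0.058, -0.345, 0.046, 0, 0, 0], [0.058, -0.345, 0.046, 0, 0, 0], [0.058, -0.345, 0.046, 0, 0, 0]],
  ],
)

```text
time_s: 2.53
position: [0.4531, 0.072, 0.1524]
tcp_rot: [[0.993, -0.115, 0.001], [-0.115, -0.993, -0.0], [0.001, 0.0, -1.0]]
force: [1.2, -0.9, 0.8]
opening: 0.688
grasp_force: 0.0
```

```bash
python3 -c "
from h import *
d=imaging.capture('wrist');cv2.imwrite('pics/w1.png',cv2.cvtColor(d['frame'],cv2.COLOR_RGB2BGR))
print(project(d,[.459,.0895,.022]))
to(.459,.0895,.15,-7)"
```

```text
[236.37752239 183.05761636]
t 2.6 [0.455 0.078 0.152] row [ 0.0032 -0.0116  0.002 ] [-0.2 -0.2  0.7]
```

View pics/w1.png

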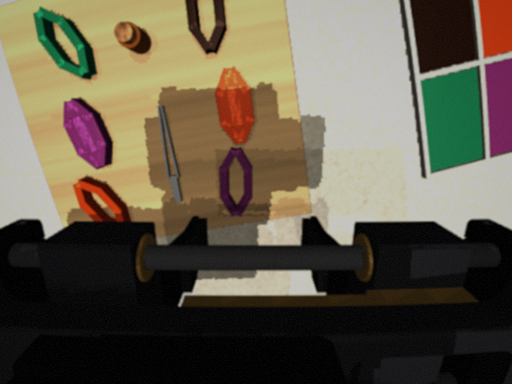

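The purple frame is at (236,182) in the wrist view and its prediction was (236,183), so the pose is confirmed. Its axis is aligned with the tool.

Emit:
play_rows(
  motion=[
    [[0.002, -0.01, 0.03, 0, 0, 0], [0.002, -0.01, 0.06, 0, 0, 0], [0.002, -0.01, 0.09, 0, 0, 0], [0.002, -0.01, 0.09, 0, 0, 0], [0.002, -0.01, 0.09, 0, 0, 0]],
  ],
)

```text
time_s: 3.0
position: [0.4548, 0.0795, 0.0615]
tcp_rot: [[0.993, -0.115, -0.004], [-0.115, -0.993, 0.0], [-0.004, 0.0, -1.0]]
force: [-0.4, 0.8, 0.6]
opening: 0.687
grasp_force: 0.0
```

```bash
python3 -c "
from h import *
to(.459,.0895,.0295,-7)"
```

```text
t 3.0 [0.455 0.08  0.061] row [ 0.0032 -0.0104  0.032 ] [0.  0.2 0.4]
```

Emit:
play_rows(
  motion=[
    [[0.003, -0.0104, 0.01, 0, 0, 0], [0.003, -0.0104, 0.02, 0, 0, 0], [0.003, -0.0104, 0.032, 0, 0, 0], [0.003, -0.0104, 0.032, 0, 0, 0]],
  ],
)

```text
time_s: 3.33
position: [0.4602, 0.0897, 0.0301]
tcp_rot: [[0.993, -0.115, 0.0], [-0.115, -0.993, -0.0], [0.0, -0.0, -1.0]]
force: [0.1, -0.2, 0.6]
opening: 0.691
grasp_force: 0.0
```

Emit:
play_rows(
  motion=[
    [[0, 0, 0, 0, 0, 0], [0, 0, 0, 0, 0, 0], [0, 0, 0, 0, 0, 0], [0, 0, 0, 0, 0, 0], [0, 0, 0, 0, 0, 0], [0, 0, 0, 0, 0, 0]],
  ],
  fingers=0.02,
)

```text
time_s: 3.83
position: [0.4602, 0.0895, 0.0309]
tcp_rot: [[0.993, -0.115, 0.001], [-0.115, -0.993, -0.0], [0.001, -0.0, -1.0]]
force: [-0.4, 0.1, 3.3]
opening: 0.383
grasp_force: 30.0
```

Gripped at 33 mm. Lift, then carry.

Emit:
play_rows(
  motion=[
    [[0, 0, -0.02, 0, 0, 0], [0, 0, -0.045, 0, 0, 0], [0, 0, -0.07, 0, 0, 0], [0, 0, -0.07, 0, 0, 0]],
  ],
)

```text
time_s: 4.17
position: [0.4622, 0.0896, 0.1038]
tcp_rot: [[0.993, -0.115, 0.007], [-0.115, -0.993, -0.0], [0.007, -0.001, -1.0]]
force: [0.5, -0.4, 0.2]
opening: 0.389
grasp_force: 30.0
```

```bash
python3 -c "
from h import *
print(bot.read_state()['opening'])
to(.508,-.2155,.08,8.5)"
```

```text
0.3886200069852122
t 4.2 [0.462 0.09  0.104] row [0.0805 0.2978 0.0243] [  0.   -0.4 -15.1]
```

To row units: -15 degrees is -0.0833.

Emit:
play_rows(
  motion=[
    [[0.01, 0.035, 0.003, 0, 0, -0.0111], [0.02, 0.074, 0.006, 0, 0, -0.0222], [0.03, 0.113, 0.009, 0, 0, -0.0333], [0.041, 0.152, 0.012, 0, 0, -0.0444], [0.051, 0.19, 0.015, 0, 0, -0.0556], [0.061, 0.228, 0.019, 0, 0, -0.0667], [0.072, 0.267, 0.022, 0, 0, -0.0778], [0.08, 0.297, 0.024, 0, 0, -0.0833]],
  ],
)

```text
time_s: 4.83
position: [0.5053, -0.218, 0.0755]
tcp_rot: [[0.989, 0.145, 0.001], [0.145, -0.989, -0.001], [0.0, 0.001, -1.0]]
force: [1.2, 0.3, 0.9]
opening: 0.385
grasp_force: 30.0
```

Emit:
play_rows(
  motion=[
    [[0, 0, 0, 0, 0, 0], [0, 0, 0, 0, 0, 0], [0, 0, 0, 0, 0, 0]],
  ],
)

```text
time_s: 5.08
position: [0.5039, -0.2138, 0.0756]
tcp_rot: [[0.989, 0.145, -0.002], [0.145, -0.989, 0.002], [-0.002, -0.002, -1.0]]
force: [-0.3, 0.2, -0.2]
opening: 0.385
grasp_force: 30.0
```

```bash
python3 -c "
from h import *
d=imaging.capture('wrist');cv2.imwrite('pics/w2.png',cv2.cvtColor(d['frame'],cv2.COLOR_RGB2BGR))
print(project(d,[.508,-.2155,.006]))
to(.508,-.2155,.031,8.5)"
```

```text
[256.57926678 200.78821673]
t 5.1 [ 0.504 -0.213  0.076] row [0.0038 0.0031 0.0448] [-0.1  0.1 -0.1]
```

View pics/w2.png

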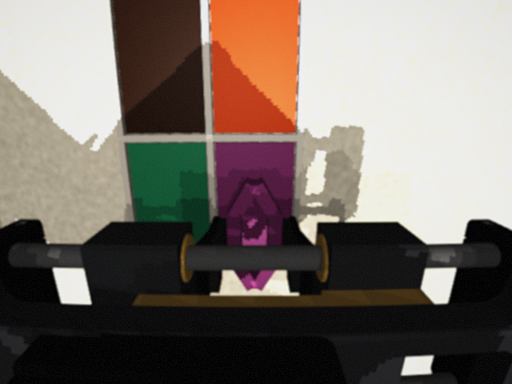

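The held purple frame at (255,235) is centred across the purple pocket (columns 213–298), so I'll lower and release.

Emit:
play_rows(
  motion=[
    [[0.004, 0.002, 0.015, 0, 0, 0], [0.004, 0.002, 0.03, 0, 0, 0], [0.004, 0.002, 0.04, 0, 0, 0], [0.004, 0.002, 0.0445, 0, 0, 0], [0.004, 0.002, 0.0445, 0, 0, 0], [0.004, 0.002, 0.0445, 0, 0, 0]],
  ],
)

```text
time_s: 5.63
position: [0.5091, -0.2151, 0.0319]
tcp_rot: [[0.989, 0.147, -0.001], [0.147, -0.989, 0.001], [-0.001, -0.001, -1.0]]
force: [0.5, 0.1, 0.1]
opening: 0.386
grasp_force: 30.0
```

Emit:
play_rows(
  motion=[
    [[0, 0, 0, 0, 0, 0], [0, 0, 0, 0, 0, 0], [0, 0, 0, 0, 0, 0], [0, 0, -0.01, 0, 0, 0], [0, 0, -0.03, 0, 0, 0], [0, 0, -0.06, 0, 0, 0], [0, 0, -0.08, 0, 0, 0], [0, 0, -0.08, 0, 0, 0]],
  ],
  fingers=0.05,
)

```text
time_s: 6.3
position: [0.5119, -0.2177, 0.1167]
tcp_rot: [[0.989, 0.146, 0.008], [0.146, -0.989, -0.005], [0.007, 0.006, -1.0]]
force: [-0.6, -0.9, -0.0]
opening: 0.572
grasp_force: 0.0
```

```bash
python3 -c "
from h import *
to(.624,.0965,.11,-2)"
```

```text
t 6.3 [ 0.512 -0.218  0.117] row [ 0.1566 -0.2946  0.0059] [ 0.3 -0.4 10.4]
```

To row units: 10 degrees is 0.0556.

Emit:
play_rows(
  motion=[
    [[0.02, -0.036, 0, 0, 0, 0.0056], [0.04, -0.073, 0, 0, 0, 0.0111], [0.06, -0.11, 0, 0, 0, 0.0222], [0.08, -0.147, 0, 0, 0, 0.0278], [0.1, -0.184, 0.002, 0, 0, 0.0389], [0.12, -0.22, 0.004, 0, 0, 0.0444], [0.138, -0.257, 0.005, 0, 0, 0.05], [0.156, -0.292, 0.005, 0, 0, 0.0556]],
  ],
  fingers=0.06,
)

```text
time_s: 6.97
position: [0.6209, 0.0978, 0.1066]
tcp_rot: [[1.0, -0.029, -0.001], [-0.029, -1.0, 0.0], [-0.001, -0.0, -1.0]]
force: [1.7, -0.4, 0.2]
opening: 0.692
grasp_force: 0.0
```

Emit:
play_rows(
  motion=[
    [[0, 0, 0, 0, 0, 0], [0, 0, 0, 0, 0, 0], [0, 0, 0, 0, 0, 0]],
  ],
)

```text
time_s: 7.22
position: [0.6204, 0.0954, 0.1067]
tcp_rot: [[1.0, -0.027, -0.001], [-0.027, -1.0, -0.001], [-0.001, 0.001, -1.0]]
force: [-0.6, -0.6, -0.4]
opening: 0.69
grasp_force: 0.0
```

```bash
python3 -c "
from h import *
d=imaging.capture('wrist');cv2.imwrite('pics/w3.png',cv2.cvtColor(d['frame'],cv2.COLOR_RGB2BGR))
print(project(d,[.624,.0965,.022]))
to(.624,.0965,.0305,-2)"
```

```text
[252.33096058 195.88479505]
t 7.3 [0.62  0.095 0.107] row [ 0.0036 -0.0021  0.0762] [0.  0.1 0.3]
```

View pics/w3.png

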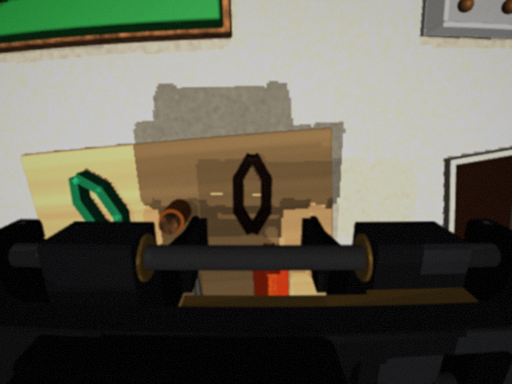

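The brown frame at (252,193) is on target (predicted 252,196) and aligned. The vial is clear of the finger path, so I'll descend.

Emit:
play_rows(
  motion=[
    [[0.005, -0.002, 0.02, 0, 0, 0], [0.005, -0.002, 0.04, 0, 0, 0], [0.005, -0.002, 0.06, 0, 0, 0], [0.005, -0.002, 0.07, 0, 0, 0], [0.005, -0.002, 0.076, 0, 0, 0], [0.005, -0.002, 0.076, 0, 0, 0], [0.005, -0.002, 0.076, 0, 0, 0]],
  ],
)

```text
time_s: 7.85
position: [0.6265, 0.0966, 0.0313]
tcp_rot: [[1.0, -0.03, 0.0], [-0.03, -1.0, -0.0], [0.0, -0.0, -1.0]]
force: [0.6, 0.8, 0.0]
opening: 0.692
grasp_force: 0.0
```

Emit:
play_rows(
  motion=[
    [[0, 0, 0, 0, 0, 0], [0, 0, 0, 0, 0, 0], [0, 0, 0, 0, 0, 0], [0, 0, 0, 0, 0, 0], [0, 0, 0, 0, 0, 0], [0, 0, 0, 0, 0, 0]],
  ],
  fingers=0.02,
)

```text
time_s: 8.35
position: [0.6265, 0.0975, 0.0314]
tcp_rot: [[1.0, -0.028, 0.001], [-0.028, -1.0, -0.0], [0.001, 0.0, -1.0]]
force: [-0.8, -0.2, 1.7]
opening: 0.382
grasp_force: 30.0
```

Emit:
play_rows(
  motion=[
    [[0, 0, -0.02, 0, 0, 0], [0, 0, -0.045, 0, 0, 0], [0, 0, -0.07, 0, 0, 0], [0, 0, -0.07, 0, 0, 0], [0, 0, -0.07, 0, 0, 0]],
  ],
)

```text
time_s: 8.77
position: [0.6274, 0.0975, 0.1026]
tcp_rot: [[1.0, -0.028, 0.004], [-0.028, -1.0, -0.0], [0.004, -0.0, -1.0]]
force: [-0.0, 0.8, -0.8]
opening: 0.383
grasp_force: 30.0
```

```bash
python3 -c "
from h import *
to(.6015,-.1315,.08,8.5)"
```

```text
t 8.8 [0.627 0.097 0.103] row [-0.0195  0.2296  0.0225] [  0.   -0.2 -10.1]
```

To row units: -10 degrees is -0.0556.

Emit:
play_rows(
  motion=[
    [[-0.004, 0.038, 0.004, 0, 0, -0.0111], [-0.007, 0.076, 0.008, 0, 0, -0.0222], [-0.01, 0.115, 0.012, 0, 0, -0.0333], [-0.013, 0.155, 0.016, 0, 0, -0.0444], [-0.016, 0.195, 0.02, 0, 0, -0.05], [-0.0195, 0.23, 0.022, 0, 0, -0.0556], [-0.0195, 0.23, 0.022, 0, 0, -0.0556], [-0.0195, 0.23, 0.022, 0, 0, -0.0556]],
  ],
)

```text
time_s: 9.43
position: [0.5989, -0.1339, 0.0773]
tcp_rot: [[0.99, 0.141, -0.003], [0.141, -0.99, 0.001], [-0.002, -0.002, -1.0]]
force: [0.1, 0.9, 0.1]
opening: 0.387
grasp_force: 30.0
```

```bash
python3 -c "
from h import *
to(.6015,-.1315,.0315,8.5)"
```

```text
t 9.4 [ 0.599 -0.134  0.077] row [ 0.003  -0.0019  0.0458] [-0.1  0.1 -0.4]
```

Emit:
play_rows(
  motion=[
    [[0.003, -0.002, 0.015, 0, 0, 0], [0.003, -0.002, 0.03, 0, 0, 0], [0.003, -0.002, 0.04, 0, 0, 0], [0.003, -0.002, 0.0455, 0, 0, 0], [0.003, -0.002, 0.0455, 0, 0, 0], [0.003, -0.002, 0.0455, 0, 0, 0]],
  ],
)

```text
time_s: 9.93
position: [0.6027, -0.1281, 0.0326]
tcp_rot: [[0.989, 0.147, -0.001], [0.147, -0.989, 0.001], [-0.001, -0.001, -1.0]]
force: [-0.7, -0.8, -0.4]
opening: 0.386
grasp_force: 30.0
```

Emit:
play_rows(
  motion=[
    [[0, 0, 0, 0, 0, 0], [0, 0, 0, 0, 0, 0], [0, 0, 0, 0, 0, 0], [0, 0, -0.01, 0, 0, 0], [0, 0, -0.03, 0, 0, 0], [0, 0, -0.06, 0, 0, 0], [0, 0, -0.08, 0, 0, 0], [0, 0, -0.08, 0, 0, 0]],
  ],
  fingers=0.05,
)

```text
time_s: 10.6
position: [0.6061, -0.1309, 0.119]
tcp_rot: [[0.989, 0.145, 0.01], [0.145, -0.989, -0.004], [0.009, 0.005, -1.0]]
force: [0.1, 0.8, -0.2]
opening: 0.574
grasp_force: 0.0
```

```bash
python3 -c "
from h import *
to(.615,.236,.11,29)"
```

```text
t 10.6 [ 0.606 -0.131  0.119] row [ 0.0621 -0.3617  0.0077] [  0.4  -0.5 -20.6]
```

To row units: -17 degrees is -0.0944.

Emit:
play_rows(
  motion=[
    [[0.006, -0.036, 0, 0, 0, -0.0111], [0.012, -0.073, 0, 0, 0, -0.0278], [0.018, -0.11, 0, 0, 0, -0.0389], [0.025, -0.148, 0, 0, 0, -0.05], [0.031, -0.186, 0.002, 0, 0, -0.0611], [0.037, -0.224, 0.004, 0, 0, -0.0722], [0.043, -0.262, 0.005, 0, 0, -0.0833], [0.049, -0.298, 0.005, 0, 0, -0.0944]],
  ],
  fingers=0.06,
)

```text
time_s: 11.27
position: [0.6071, 0.1744, 0.1082]
tcp_rot: [[0.903, 0.43, -0.001], [0.43, -0.903, 0.0], [-0.001, -0.0, -1.0]]
force: [-0.4, -0.2, 0.9]
opening: 0.689
grasp_force: 0.0
```

```bash
python3 -c "
from h import *
to(.615,.236,.11,29)"
```

```text
t 11.3 [0.607 0.174 0.108] row [ 0.0336 -0.0522 -0.0018] [-0.   0.1 -3.5]
```

To row units: -4 degrees is -0.0222.

Emit:
play_rows(
  motion=[
    [[0.017, -0.026, 0, 0, 0, -0.0111], [0.033, -0.051, 0, 0, 0, -0.0222], [0.033, -0.051, 0, 0, 0, -0.0222], [0.033, -0.051, 0, 0, 0, -0.0222], [0.033, -0.051, 0, 0, 0, -0.0222]],
  ],
)

```text
time_s: 11.68
position: [0.6154, 0.2322, 0.1082]
tcp_rot: [[0.871, 0.491, -0.001], [0.491, -0.871, -0.001], [-0.001, 0.0, -1.0]]
force: [-1.2, -0.5, 0.2]
opening: 0.69
grasp_force: 0.0
```

```bash
python3 -c "
from h import *
d=imaging.capture('wrist');cv2.imwrite('pics/w4.png',cv2.cvtColor(d['frame'],cv2.COLOR_RGB2BGR))
print(project(d,[.615,.236,.022]))
to(.615,.236,.0305,29)"
```

```text
[249.58308428 197.3279621 ]
t 11.7 [0.616 0.232 0.108] row [ 0.0018 -0.0041  0.0777] [0.  0.1 0.3]
```

View pics/w4.png

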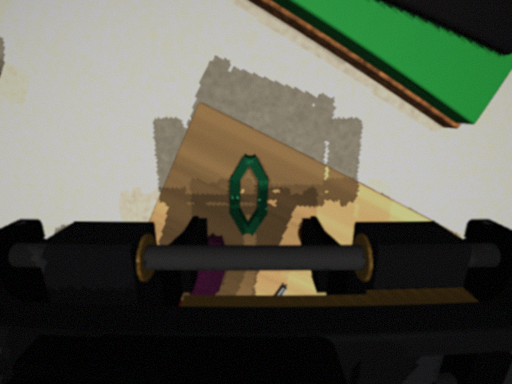

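The green frame at (249,193) is aligned, predicted (250,197). The solid purple blank is about 35 mm clear of the finger path.

Emit:
play_rows(
  motion=[
    [[0.003, -0.004, 0.02, 0, 0, 0], [0.003, -0.004, 0.04, 0, 0, 0], [0.003, -0.004, 0.06, 0, 0, 0], [0.003, -0.004, 0.07, 0, 0, 0], [0.003, -0.004, 0.0775, 0, 0, 0], [0.003, -0.004, 0.0775, 0, 0, 0], [0.003, -0.004, 0.0775, 0, 0, 0]],
  ],
)

```text
time_s: 12.32
position: [0.6169, 0.237, 0.0311]
tcp_rot: [[0.872, 0.49, 0.0], [0.49, -0.872, 0.0], [0.0, 0.0, -1.0]]
force: [0.3, -0.1, 0.5]
opening: 0.691
grasp_force: 0.0
```

Emit:
play_rows(
  motion=[
    [[0, 0, 0, 0, 0, 0], [0, 0, 0, 0, 0, 0], [0, 0, 0, 0, 0, 0], [0, 0, 0, 0, 0, 0], [0, 0, 0, 0, 0, 0], [0, 0, 0, 0, 0, 0]],
  ],
  fingers=0.02,
)

```text
time_s: 12.82
position: [0.6168, 0.2378, 0.0315]
tcp_rot: [[0.871, 0.491, 0.001], [0.491, -0.871, 0.0], [0.001, 0.0, -1.0]]
force: [-0.0, 0.2, 1.0]
opening: 0.382
grasp_force: 29.9
```

Emit:
play_rows(
  motion=[
    [[0, 0, -0.02, 0, 0, 0], [0, 0, -0.045, 0, 0, 0], [0, 0, -0.07, 0, 0, 0], [0, 0, -0.07, 0, 0, 0], [0, 0, -0.07, 0, 0, 0]],
  ],
)

```text
time_s: 13.23
position: [0.6177, 0.2379, 0.1027]
tcp_rot: [[0.871, 0.491, 0.004], [0.491, -0.871, 0.001], [0.004, 0.001, -1.0]]
force: [0.6, -0.9, -0.3]
opening: 0.387
grasp_force: 29.9
```

```bash
python3 -c "
from h import *
to(.498,-.146,.08,8.5)"
```

```text
t 13.2 [0.618 0.238 0.103] row [-0.2928  0.2758  0.022 ] [ 0.  -0.2 20.9]
```

To row units: 16 degrees is 0.0889.

Emit:
play_rows(
  motion=[
    [[-0.026, 0.0245, 0, 0, 0, 0.0111], [-0.053, 0.05, 0, 0, 0, 0.0222], [-0.08, 0.0755, 0, 0, 0, 0.0333], [-0.107, 0.101, 0, 0, 0, 0.0444], [-0.134, 0.1265, 0, 0, 0, 0.0556], [-0.161, 0.152, 0.004, 0, 0, 0.0667], [-0.188, 0.1775, 0.008, 0, 0, 0.0778], [-0.215, 0.203, 0.012, 0, 0, 0.0889]],
  ],
)

```text
time_s: 13.9
position: [0.527, -0.0459, 0.0877]
tcp_rot: [[0.973, 0.23, -0.002], [0.23, -0.973, 0.001], [-0.002, -0.001, -1.0]]
force: [1.1, -0.9, -0.3]
opening: 0.385
grasp_force: 29.9
```

```bash
python3 -c "
from h import *
to(.498,-.146,.08,8.5)"
```

```text
t 13.9 [ 0.527 -0.046  0.088] row [-0.0512  0.0908  0.0077] [-0.1  0.1  4.8]
```

To row units: 5 degrees is 0.0278.

Emit:
play_rows(
  motion=[
    [[-0.017, 0.03, 0.003, 0, 0, 0.0111], [-0.034, 0.06, 0.005, 0, 0, 0.0222], [-0.051, 0.091, 0.008, 0, 0, 0.0278], [-0.051, 0.091, 0.008, 0, 0, 0.0278], [-0.051, 0.091, 0.008, 0, 0, 0.0278], [-0.051, 0.091, 0.008, 0, 0, 0.0278]],
  ],
)

```text
time_s: 14.4
position: [0.4993, -0.1445, 0.0801]
tcp_rot: [[0.989, 0.145, -0.002], [0.145, -0.989, 0.002], [-0.002, -0.002, -1.0]]
force: [0.1, -0.5, 0.3]
opening: 0.387
grasp_force: 29.9
```

```bash
python3 -c "
from h import *
to(.498,-.146,.0315,8.5)"
```

```text
t 14.4 [ 0.499 -0.144  0.08 ] row [-0.0014  0.0014  0.0486] [-0.1  0.1 -0.2]
```

Emit:
play_rows(
  motion=[
    [[-0.001, 0.001, 0.018, 0, 0, 0], [-0.001, 0.001, 0.035, 0, 0, 0], [-0.001, 0.001, 0.043, 0, 0, 0], [-0.001, 0.001, 0.0485, 0, 0, 0], [-0.001, 0.001, 0.0485, 0, 0, 0], [-0.001, 0.001, 0.0485, 0, 0, 0]],
  ],
)

```text
time_s: 14.9
position: [0.4996, -0.1454, 0.0324]
tcp_rot: [[0.989, 0.147, -0.0], [0.147, -0.989, 0.0], [-0.0, -0.0, -1.0]]
force: [-0.2, -1.0, -0.8]
opening: 0.384
grasp_force: 29.9
```

Emit:
play_rows(
  motion=[
    [[0, 0, 0, 0, 0, 0], [0, 0, 0, 0, 0, 0], [0, 0, 0, 0, 0, 0], [0, 0, -0.01, 0, 0, 0], [0, 0, -0.03, 0, 0, 0], [0, 0, -0.06, 0, 0, 0], [0, 0, -0.08, 0, 0, 0], [0, 0, -0.08, 0, 0, 0]],
  ],
  fingers=0.05,
)

```text
time_s: 15.57
position: [0.5019, -0.1475, 0.1169]
tcp_rot: [[0.989, 0.146, 0.008], [0.146, -0.989, -0.004], [0.007, 0.005, -1.0]]
force: [0.8, 0.1, 0.7]
opening: 0.579
grasp_force: 0.0
```

```bash
python3 -c "
from h import *
to(.4497,.239,.11,33)"
```

```text
t 15.6 [ 0.502 -0.148  0.117] row [ 0.0046 -0.39    0.0049] [  0.4  -0.3 -24.6]
```

To row units: -24 degrees is -0.1333.

Emit:
play_rows(
  motion=[
    [[0, -0.036, 0, 0, 0, -0.0167], [0.001, -0.073, 0, 0, 0, -0.0333], [0.001, -0.11, 0, 0, 0, -0.05], [0.002, -0.148, 0, 0, 0, -0.0667], [0.003, -0.186, 0.002, 0, 0, -0.0833], [0.003, -0.224, 0.004, 0, 0, -0.1], [0.004, -0.262, 0.004, 0, 0, -0.1167], [0.004, -0.298, 0.004, 0, 0, -0.1333]],
  ],
  fingers=0.06,
)

```text
time_s: 16.23
position: [0.4591, 0.1509, 0.1083]
tcp_rot: [[0.843, 0.537, -0.001], [0.537, -0.843, 0.0], [-0.0, -0.0, -1.0]]
force: [0.6, -0.4, 1.0]
opening: 0.689
grasp_force: 0.0
```

```bash
python3 -c "
from h import *
to(.4497,.239,.11,33)"
```

```text
t 16.2 [0.459 0.151 0.108] row [ 0.0394 -0.0793 -0.0017] [-0.   0.  -0.5]
```

To row units: -0.5 degrees is -0.0028.

Emit:
play_rows(
  motion=[
    [[0.013, -0.026, 0, 0, 0, -0.0028], [0.026, -0.052, 0, 0, 0, -0.0028], [0.039, -0.079, 0, 0, 0, -0.0028], [0.039, -0.079, 0, 0, 0, -0.0028], [0.039, -0.079, 0, 0, 0, -0.0028], [0.039, -0.079, 0, 0, 0, -0.0028]],
  ],
)

```text
time_s: 16.73
position: [0.4502, 0.2364, 0.1083]
tcp_rot: [[0.84, 0.543, -0.001], [0.543, -0.84, -0.001], [-0.001, 0.0, -1.0]]
force: [0.9, -0.9, -0.4]
opening: 0.687
grasp_force: 0.0
```

```bash
python3 -c "
from h import *
d=imaging.capture('wrist');cv2.imwrite('pics/w5.png',cv2.cvtColor(d['frame'],cv2.COLOR_RGB2BGR))
print(project(d,[.4497,.239,.022]))
to(.4497,.239,.0305,33)"
```

```text
[250.74344805 197.84657113]
t 16.8 [0.45  0.236 0.108] row [ 0.0012 -0.003   0.0778] [ 0.   0.1 -0.2]
```

View pics/w5.png

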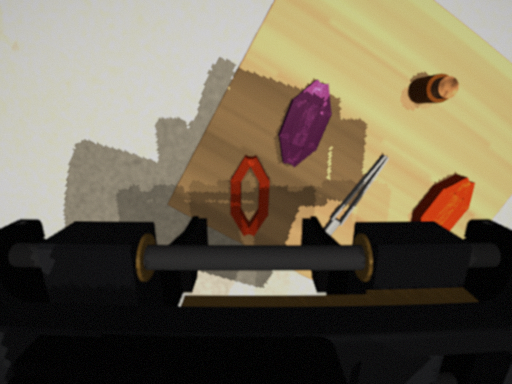

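The orange ring at (250,195) is aligned. The solid purple tip at (290,165) is about 17 mm from the right finger, so I'll narrow the opening a little.

Emit:
play_rows(
  motion=[
    [[0.001, -0.003, 0.02, 0, 0, 0], [0.001, -0.003, 0.04, 0, 0, 0], [0.001, -0.003, 0.06, 0, 0, 0], [0.001, -0.003, 0.07, 0, 0, 0], [0.001, -0.003, 0.0775, 0, 0, 0], [0.001, -0.003, 0.0775, 0, 0, 0], [0.001, -0.003, 0.0775, 0, 0, 0]],
  ],
  fingers=0.052,
)

```text
time_s: 17.37
position: [0.4501, 0.2393, 0.031]
tcp_rot: [[0.84, 0.542, -0.0], [0.542, -0.84, -0.0], [-0.0, -0.0, -1.0]]
force: [1.3, -0.2, -0.5]
opening: 0.597
grasp_force: 0.0
```

Emit:
play_rows(
  motion=[
    [[0, 0, 0, 0, 0, 0], [0, 0, 0, 0, 0, 0], [0, 0, 0, 0, 0, 0], [0, 0, 0, 0, 0, 0], [0, 0, 0, 0, 0, 0], [0, 0, 0, 0, 0, 0]],
  ],
  fingers=0.02,
)

```text
time_s: 17.87
position: [0.4502, 0.24, 0.0316]
tcp_rot: [[0.84, 0.543, 0.001], [0.543, -0.84, 0.0], [0.001, 0.0, -1.0]]
force: [-0.9, -0.4, 5.0]
opening: 0.385
grasp_force: 30.0
```

Emit:
play_rows(
  motion=[
    [[0, 0, -0.02, 0, 0, 0], [0, 0, -0.045, 0, 0, 0], [0, 0, -0.07, 0, 0, 0], [0, 0, -0.07, 0, 0, 0], [0, 0, -0.07, 0, 0, 0]],
  ],
)

```text
time_s: 18.28
position: [0.4506, 0.2402, 0.1021]
tcp_rot: [[0.84, 0.543, 0.003], [0.543, -0.84, 0.001], [0.003, 0.001, -1.0]]
force: [0.3, -0.2, 0.0]
opening: 0.383
grasp_force: 30.0
```

```bash
python3 -c "
from h import *
to(.6115,-.1997,.08,8.5)"
```

```text
t 18.3 [0.451 0.24  0.102] row [-0.1038  0.4567  0.0222] [ 0.  -0.2 24.4]
```

To row units: 16 degrees is 0.0889.

Emit:
play_rows(
  motion=[
    [[-0.008, 0.035, 0, 0, 0, 0.0111], [-0.016, 0.071, 0, 0, 0, 0.0222], [-0.024, 0.107, 0, 0, 0, 0.0333], [-0.033, 0.144, 0, 0, 0, 0.0444], [-0.041, 0.18, 0, 0, 0, 0.0556], [-0.049, 0.216, 0, 0, 0, 0.0667], [-0.057, 0.252, 0, 0, 0, 0.0778], [-0.065, 0.286, 0, 0, 0, 0.0889]],
  ],
)

```text
time_s: 18.95
position: [0.55, -0.0375, 0.0994]
tcp_rot: [[0.958, 0.288, -0.003], [0.288, -0.958, 0.001], [-0.002, -0.001, -1.0]]
force: [0.6, -0.0, 0.7]
opening: 0.382
grasp_force: 30.0
```

```bash
python3 -c "
from h import *
to(.6115,-.1997,.08,8.5)"
```

```text
t 18.9 [ 0.55  -0.037  0.099] row [0.0123 0.1731 0.0191] [-0.1  0.1  8.2]
```

To row units: 8 degrees is 0.0444.

Emit:
play_rows(
  motion=[
    [[0.002, 0.033, 0.003, 0, 0, 0.0111], [0.005, 0.068, 0.007, 0, 0, 0.0222], [0.008, 0.103, 0.011, 0, 0, 0.0333], [0.01, 0.138, 0.015, 0, 0, 0.0444], [0.012, 0.173, 0.019, 0, 0, 0.0444], [0.012, 0.173, 0.019, 0, 0, 0.0444], [0.012, 0.173, 0.019, 0, 0, 0.0444], [0.012, 0.173, 0.019, 0, 0, 0.0444]],
  ],
)

```text
time_s: 19.62
position: [0.6105, -0.1968, 0.0802]
tcp_rot: [[0.988, 0.154, -0.004], [0.154, -0.988, 0.002], [-0.003, -0.003, -1.0]]
force: [-0.7, -0.2, 0.7]
opening: 0.385
grasp_force: 30.0
```

```bash
python3 -c "
from h import *
to(.6115,-.1997,.0315,8.5)"
```

```text
t 19.6 [ 0.611 -0.197  0.08 ] row [0.0007 0.0032 0.0487] [-0.2  0.2  0.3]
```

Emit:
play_rows(
  motion=[
    [[0.001, 0.003, 0.018, 0, 0, 0], [0.001, 0.003, 0.035, 0, 0, 0], [0.001, 0.003, 0.043, 0, 0, 0], [0.001, 0.003, 0.0485, 0, 0, 0], [0.001, 0.003, 0.0485, 0, 0, 0], [0.001, 0.003, 0.0485, 0, 0, 0]],
  ],
)

```text
time_s: 20.12
position: [0.6136, -0.1997, 0.0336]
tcp_rot: [[0.988, 0.155, -0.0], [0.155, -0.988, 0.0], [-0.0, -0.0, -1.0]]
force: [-0.7, -0.4, -0.2]
opening: 0.382
grasp_force: 30.0
```

Emit:
play_rows(
  motion=[
    [[0, 0, 0, 0, 0, 0], [0, 0, 0, 0, 0, 0], [0, 0, 0, 0, 0, 0], [0, 0, -0.01, 0, 0, 0], [0, 0, -0.03, 0, 0, 0], [0, 0, -0.06, 0, 0, 0], [0, 0, -0.09, 0, 0, 0], [0, 0, -0.12, 0, 0, 0]],
  ],
  fingers=0.05,
)

```text
time_s: 20.78
position: [0.6134, -0.2005, 0.1554]
tcp_rot: [[0.988, 0.154, 0.0], [0.154, -0.988, -0.0], [0.0, 0.0, -1.0]]
force: [-0.0, 0.3, 1.2]
opening: 0.569
grasp_force: 0.0
```

Emit:
play_rows(
  motion=[
    [[-0.03, 0, -0.03, 0, 0, 0], [-0.06, 0.03, -0.06, 0, 0, 0], [-0.08, 0.06, -0.08, 0, 0, 0], [-0.1, 0.09, -0.1, 0, 0, 0], [-0.1, 0.12, -0.1, 0, 0, 0], [-0.1, 0.15, -0.1, 0, 0, 0], [-0.1, 0.18, -0.1, 0, 0, 0], [-0.1, 0.18, -0.1, 0, 0, 0]],
  ],
)

```text
time_s: 21.45
position: [0.5427, -0.4006, 0.255]
tcp_rot: [[0.989, 0.149, 0.004], [0.149, -0.989, -0.007], [0.003, 0.007, -1.0]]
force: [0.4, 0.2, 0.2]
opening: 0.576
grasp_force: 0.0
```

```bash
python3 - <<'E'
from h import *
T=imaging.capture('top');S=imaging.capture('side')
a=T['frame'][90:270,80:420];b=S['frame'][110:370,140:340]
a=cv2.resize(a,None,fx=1.4,fy=1.4);b=cv2.resize(b,(300,390))
c=np.zeros((400,790,3),np.uint8);c[:a.shape[0],:a.shape[1]]=a;c[:390,485:785]=b
cv2.imwrite('pics/end.png',cv2.cvtColor(c,cv2.COLOR_RGB2BGR))
to(.5,-.2,.2,0)
E
```

```text
t 21.6 [ 0.542 -0.395  0.254] row [-0.0119 -0.1988  0.0539] [-0.  -0.   8.7]
```

View pics/end.png

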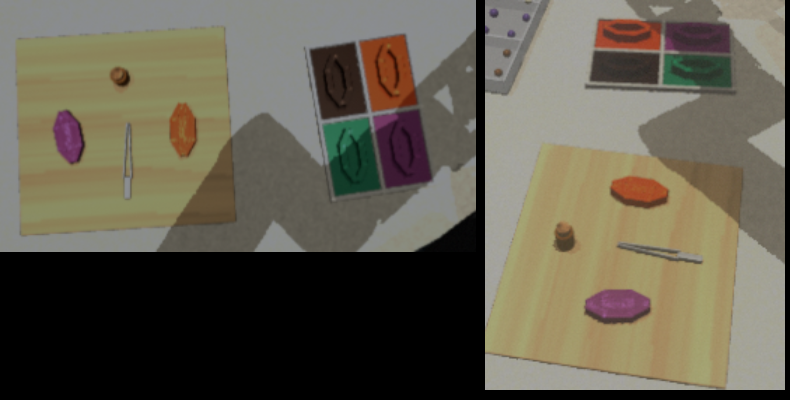

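All four frames lie centred and aligned in the pockets of their own colour: brown (337,78), orange (387,68), green (349,155) and purple (402,148) in the crop. The blanks have not moved (purple maps back to (129,187)).

```bash
python3 -c "
from rig import bot
print(bot.hand_in())"
```

```text
the job is handed in; nothing more can be done
None
```

I placed all four cut frames flat in the pockets of their own colour and handed the job in at about 22 s; the last pictures show both uncut blanks where they started, but the hand-in returned no verdict.

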